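# Take a bottle cap from behind the dispenser's spring flap

## Task

Push back the spring flap of the cap dispenser and, holding it open, take the bottle cap that lies behind it (not one of the loose caps on the counter). Set the cap flat inside the rim of the round steel capping plate, without letting it fall on the counter, let go of it, and leave the flap sprung shut.

Things in the scene. Friction and masses are not known exactly. Their poses are not given: they have to be found in the camera images.
- dispenser: fixed steel dispenser; origin under the cap's place, at counter level; x points from its open front to its back, z up. mm: base x -55..180, y +-75, 8 thick; cap rail 26 wide, top z 40, x -20..92; hopper x 95..175, y +-45, 110 high; hinge posts x 38, y +-64..71, 38 high. Both sides of cap and rail, and the front, are free: fingers spanning y can come in from the front towards +x.
- flap (a joint): spring flap, rad: 0 shut, grows as its front edge goes up and back, stop 1.3. Hinge along dispenser y at x 38, z 30 mm. Clear plate over the cap; front edge is a free white roller, 8 dia, 110 long along y, axis at x -8, z 72 when shut (circle of 62 radius; top 96 high at most). Pushing the roller to +x (1 to 4 N) opens it, 0.5 with the roller at x 15; pressing down does not. Shuts itself.
- cap: black ribbed screw cap, 33 mm diameter, 19 high, about 12 g, closed top up, lying on the rail end under the flap, within 5 mm of the dispenser's x = y = 0; origin at the centre of its underside (40 mm above the counter at the start), z up. Grasp across its diameter, fingertips above its underside. Identical loose caps lie on the counter.
- plate_top (a point): centre of the top face, 18 mm above the counter, of the fixed round steel capping plate (100 mm in diameter). A rim of 60 mm inner and 68 mm outer diameter, 4 mm high, stands on this face round the point; the cap goes inside it.

How it is judged:
By the outcome, as a careful person would: the job done as asked, in the order asked, and still so for the second after the job is handed in, with the robot touching nothing.
It also fails if it takes over 45 s, if anything falls off the work surface, if the arm or the gripper's body presses on something with over 40 N, if the wrist force passes 120 N, or if a joint passes its speed limit or range.

## Robot

A 6-joint arm with a two-finger parallel gripper is mounted at the origin on a cart in front of the work surface, level with it; the furniture and walls round the work are solid. World frame = base frame: x ahead of the robot, y to its left, z up, the work surface at z = 0. Lengths are in m, angles in degrees, forces in N, time in s.
With the tool pointing down it reaches from about 0.35 to 1 m from the base axis. Payload 7.1 kg.
Tool frame: the origin (TCP) lies midway between the tips of the shut fingers; the grasp point (between the pads) lies 19 mm behind it; z points along the fingers, y is the direction in which the jaws open and shut (so a half turn about z gives the same grasp; the last joint's range is limited). The gripper opens to 85 mm and grips with 20 to 120 N. Pads are 22 mm wide; open, the fingers measure 114 mm over their backs; the gripper's body (76 mm by 85 mm) begins 54 mm behind the grasp point. The pads swing forward as they close: fully open they stand 13 mm farther back than shut.
Start: joints at [62.223, 24.242, 93.386, -0, 62.372, -1.089], TCP at [0.281, 0.558, 0.231] pointing down, gripper open.
Joint ranges: [-172.04, 172.04], [-51.8, 120.97], [4.93, 147.93], [-75.15, 255.16], [6.16, 154.13], [-145.62, 145.62]. Speed limits (degrees/s): [136.94, 136.94, 172.46, 180, 180, 180].

## Interface

Orientations are given as a 3x3 rotation matrix whose columns are the frame's x, y, z axes.
In Python, from cell import r gives the robot as it stands.
- The arm moves only by the tool arm_command, never from a script. Its argument "series" is a list of rows, each an object of numbers: "tx", "ty", "tz": the shift along the tool's x, y, z in mm; "wx", "wy", "wz": the turn, a rotation vector about the tool's x, y, z in degrees; "gripper": the finger opening in mm, from 0 to 85.4. In form: [{"tx": .., "ty": .., "tz": .., "wx": .., "wy": .., "wz": .., "gripper": ..}, ...]. A call has 1 to 12 rows; each row shifts and turns the commanded pose from where the row before left it, along the tool's axes as they then stand; what a row does not reach is not made up. A row lasts 1/10 s, in which the tool goes at most 50 mm and 8.59 degrees, less where a joint would pass 70% of its speed; a pose out of reach is approached as far as the arm can. A call with a gripper value outside its range is refused whole. The fingers move at their own pace and stop on an object; "grip_force" is the grip in N (left out, the last holds). Time passes only in rows, so rows that do not move let the fingers close. It gives the time, the measured TCP pose, the force and the opening at its end, in the units of the state.
- r.observe(): the state, without advancing time (a new reading comes with each control period).
- r.grab_frame(name): name is "side" or "top"; returns the picture (420x560x3 uint8, red, green, blue); there is no depth.
- r.camera_info(name): a dict with "camera_matrix" (3x3 intrinsics, pixels), "extrinsics" (4x4, takes a point from world to camera coordinates). Camera axes: x right, y down, z forward; pixel columns grow to the right and rows downward; lengths in m; the calibration is good to about 2 mm. A picture is of the moment at which its call begins. camera_info takes no time and is no camera call.
- r.close_job(): hands the job in, once; it reports no verdict.
The state is a dict: "time": time; "q": joint angles; "joint_vel": joint speeds; "effort": joint torques, N m; "position": TCP position; "tcp_rot": TCP orientation; "contact_force": force on the tool from outside, world axes, zero at the start; "wrist_torque": the same for the moment, N m; "width": opening from 0.0 (shut) to 1.0 (fully open).
Only numpy, scipy, OpenCV 4.12 (cv2) and the standard library are available. Lean on these libraries where they do the work, as an engineer would, in place of code of your own. Each camera call takes 0.05 s, during which the arm holds its last target.

## Working session

There is one attempt and no reset: what is moved stays moved. The work goes in short steps, Python scripts to look and compute and a tool call to move; the robot and the scene stay as the last step left them, time stands still between calls to the robot, and variables do not carry over. Pictures are saved under pics/ and viewed, and the job is handed in when it is done.

Besides the shell and the picture viewer there is one more tool, called after ">>>" by a JSON object that holds its "fn" and its "kwargs", one argument or row to a line. arm_command: Moves the arm, as the interface text tells. Its arguments: {"type":"object","properties":{"series":{"type":"array","items":{"type":"object","properties":{"tx":{"type":"number"},"ty":{"type":"number"},"tz":{"type":"number"},"wx":{"type":"number"},"wy":{"type":"number"},"wz":{"type":"number"},"gripper":{"type":"number"}}}},"grip_force":{"type":"number"}},"required":["series"]}

```bash
mkdir -p pics; ls; python3 - <<'E'
from cell import r
import cv2
for n in("side","top"):
    im=r.grab_frame(n); cv2.imwrite(f"pics/{n}0.png",im[:,:,::-1])
    c=r.camera_info(n); print(n,c["camera_matrix"],c["extrinsics"])
s=r.observe();print(s)
E
```

```text
pics
side [[481.93404083   0.         274.29970144]
 [  0.         481.93404083 213.03102435]
 [  0.           0.           1.        ]] [[ 8.90235613e-01 -4.55500330e-01  3.93576665e-05 -5.80482555e-01]
 [-1.67341426e-01 -3.27134563e-01 -9.30042916e-01  4.46545093e-02]
 [ 4.23647731e-01  8.27950739e-01 -3.67450913e-01  8.79508287e-01]
 [ 0.00000000e+00  0.00000000e+00  0.00000000e+00  1.00000000e+00]]
top [[411.44119948   0.         284.27634933]
 [  0.         411.44119948 207.05876657]
 [  0.           0.           1.        ]] [[-0.02708629 -0.99876379 -0.04168003 -0.22117318]
 [-0.99653394  0.03025954 -0.07748851  0.50401366]
 [ 0.07865393  0.03943669 -0.99612163  0.8932532 ]
 [ 0.          0.          0.          1.        ]]
{'time': 0.1, 'q': array([ 6.22224460e+01,  2.42816786e+01,  9.34244427e+01, -2.09000130e-04,
        6.23715851e+01, -1.08877944e+00]), 'joint_vel': array([-0.01835921, -0.14979202, -0.096359  ,  0.0044099 ,  0.05153331,
        0.00690343]), 'effort': array([ 3.48195035e-04, -5.58427191e+01, -2.82446533e+01, -2.75700853e-05,
        3.00451873e-03,  3.43825047e-05]), 'position': array([0.28047788, 0.55801137, 0.2306236 ]), 'tcp_rot': array([[-8.93460156e-01,  4.49142020e-01, -6.29199876e-04],
       [ 4.49142461e-01,  8.93459348e-01, -1.20145241e-03],
       [ 2.25417467e-05, -1.35605024e-03, -9.99999080e-01]]), 'contact_force': array([-0.08415448,  0.37993065, -0.18031778]), 'wrist_torque': array([-0.00239293, -0.04207251, -0.01582669]), 'width': 1.0020213073127102}
```

View pics/side0.png

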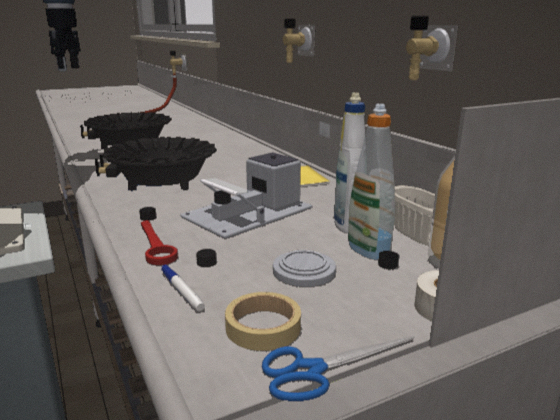

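View pics/top0.png

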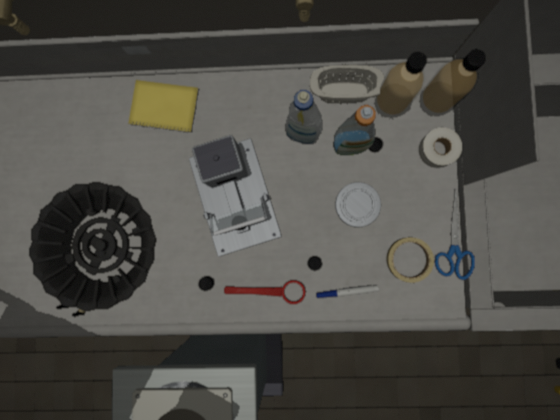

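The side view shows the dispenser at about (248,205) and the plate at (304,265). In the top view they are at about (235,197) and (358,204). The dispenser's front faces the robot. I'll zoom in.

```bash
python3 - <<'E'
import cv2
a=cv2.imread("pics/top0.png")[125:260,180:290]; cv2.imwrite("pics/topz.png",cv2.resize(a,None,fx=4.4,fy=4.4,interpolation=cv2.INTER_CUBIC))
a=cv2.imread("pics/side0.png")[145:290,175:345]; cv2.imwrite("pics/sidez.png",cv2.resize(a,None,fx=4,fy=4,interpolation=cv2.INTER_CUBIC))
E
```

```text
(no output)
```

View pics/topz.png

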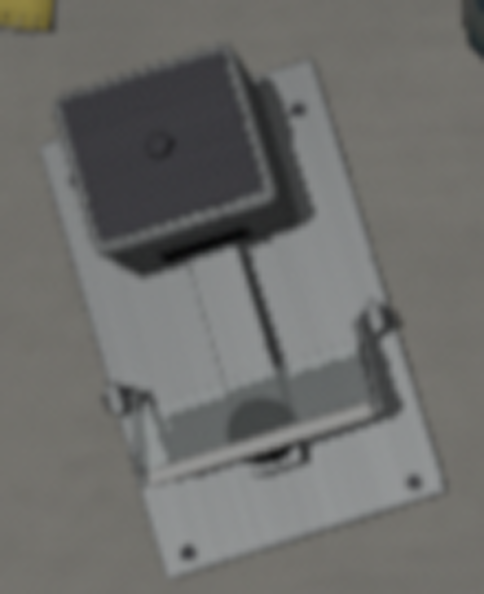

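View pics/sidez.png

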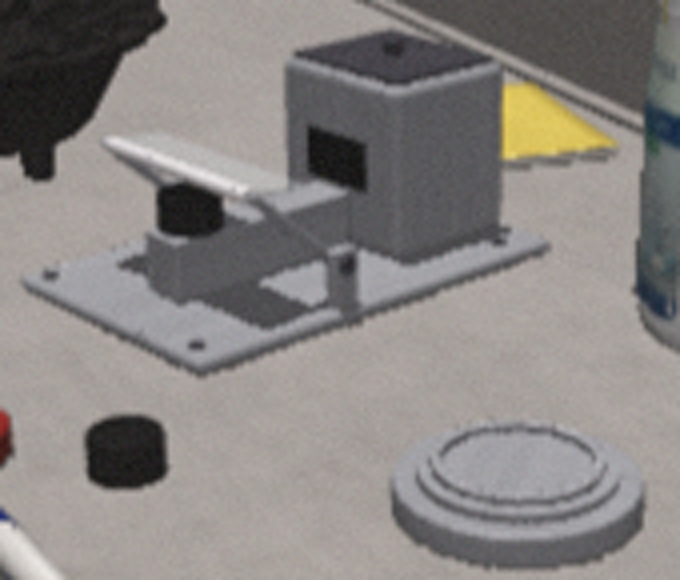

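```bash
cat > h.py <<'E'
import numpy as np
from cell import r
def cam(n):
    c=r.camera_info(n); return np.array(c["camera_matrix"]),np.array(c["extrinsics"])
def ray(n,u,v,z):
    K,E=cam(n); R,t=E[:3,:3],E[:3,3]
    o=-R.T@t; d=R.T@np.linalg.solve(K,[u,v,1.]); return (o+d*(z-o[2])/d[2])
def proj(n,p):
    K,E=cam(n); q=K@(E[:3,:3]@np.asarray(p)+E[:3,3]); return q[:2]/q[2]
E
python3 - <<'E'
from h import *
import cv2
T=lambda x,y:(180+(x+.5)/4.4-.5,125+(y+.5)/4.4-.5)
S=lambda x,y:(175+(x+.5)/4-.5,145+(y+.5)/4-.5)
pts=[]
for n,f,p,l,z in [("top",T,(168,575),(-55,75),8),("top",T,(444,489),(-55,-75),8),("top",T,(315,60),(180,-75),8),("top",T,(43,148),(180,75),8),
 ("top",T,(152,478),(-8,55),72),("top",T,(374,410),(-8,-55),72),
 ("side",S,(201,368),(-55,-75),8),("side",S,(25,282),(-55,75),8),("side",S,(549,241),(180,-75),8),("side",S,(106,140),(-8,55),72),("side",S,(247,191),(-8,-55),72)]:
    w=ray(n,*f(*p),z/1000); pts.append((n,w[:2],np.array(l)/1000))
def fit(ps):
    W=np.array([p[1] for p in ps]);L=np.array([p[2] for p in ps])
    a=L-L.mean(0);b=W-W.mean(0); th=np.arctan2((a[:,0]*b[:,1]-a[:,1]*b[:,0]).sum(),(a*b).sum())
    R=np.array([[np.cos(th),-np.sin(th)],[np.sin(th),np.cos(th)]]); t=W.mean(0)-R@L.mean(0)
    print(len(ps),t*1000,np.degrees(th)); print(np.round((W-L@R.T-t)*1000,1).tolist())
fit(pts[:6]);fit(pts[6:]);fit(pts)
for n,(x0,y0,x1,y1) in dict(top=(325,175,390,235),side=(265,245,345,292)).items():
    a=cv2.imread(f"pics/{n}0.png")[y0:y1,x0:x1]; cv2.imwrite(f"pics/pl_{n}.png",cv2.resize(a,None,fx=8,fy=8,interpolation=cv2.INTER_CUBIC))
a=cv2.imread("pics/side0.png")[180:225,200:250]; cv2.imwrite("pics/cap_side.png",cv2.resize(a,None,fx=10,fy=10,interpolation=cv2.INTER_CUBIC))
E
```

```text
6 [ 465.1609247  -141.36286422] 15.585717536118377
[[3.1, -0.9], [2.3, 3.1], [-2.4, 0.5], [-2.9, -2.3], [0.3, -0.4], [-0.3, -0.0]]
5 [ 464.11678377 -146.21222271] 16.67745259223047
[[-1.3, -2.5], [2.1, -9.4], [-3.5, -2.2], [0.9, 6.5], [1.8, 7.6]]
11 [ 464.79044076 -143.68523952] 16.10272636865263
[[4.0, 2.1], [1.8, 5.7], [-2.2, 1.1], [-1.4, -1.4], [1.1, 2.1], [-0.4, 2.2], [-1.1, -5.3], [0.9, -12.7], [-3.9, -2.8], [-0.3, 3.7], [1.7, 5.2]]
```

View pics/pl_top.png

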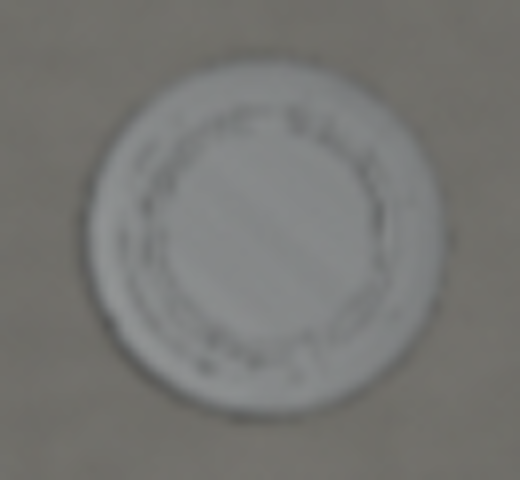

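View pics/pl_side.png

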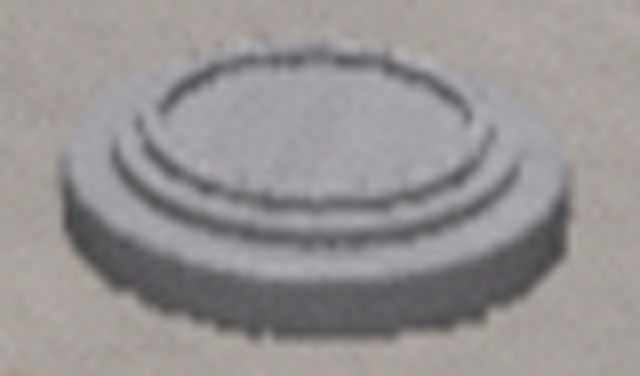

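View pics/cap_side.png

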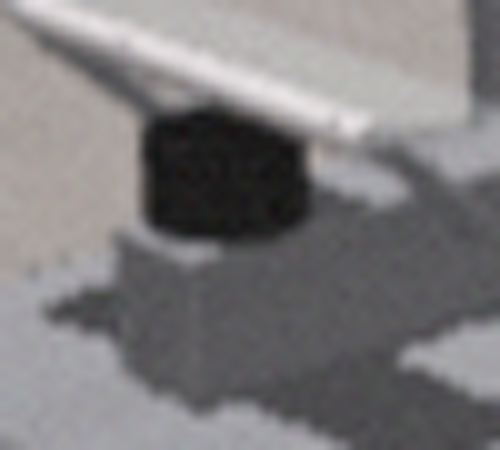

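```bash
cat > m.py <<'E'
from h import *
from scipy.optimize import least_squares
T=lambda x,y:(180+(x+.5)/4.4-.5,125+(y+.5)/4.4-.5)
S=lambda x,y:(175+(x+.5)/4-.5,145+(y+.5)/4-.5)
P=[("top",T,(168,575),(-55,75),8),("top",T,(444,489),(-55,-75),8),("top",T,(315,60),(180,-75),8),("top",T,(43,148),(180,75),8),
 ("top",T,(152,476),(-8,55),74),("top",T,(374,410),(-8,-55),74),
 ("side",S,(201,368),(-55,-75),8),("side",S,(25,282),(-55,75),8),("side",S,(549,241),(180,-75),8),("side",S,(106,142),(-8,55),72),("side",S,(247,191),(-8,-55),72)]
def res(v):
    o=[]
    c,s=np.cos(v[2]),np.sin(v[2])
    for n,f,p,l,z in P:
        x,y=l[0]/1e3,l[1]/1e3
        o+=list(proj(n,[v[0]+c*x-s*y,v[1]+s*x+c*y,z/1e3])-f(*p))
    return o
s=least_squares(res,[.465,-.143,.28],loss='soft_l1'); print(s.x[:2]*1000,np.degrees(s.x[2])); print(np.round(np.array(res(s.x)).reshape(-1,2),1).tolist())
# cap: side bottom front edge & left/right
print("plate top",ray("top",325+267.5/8-.5,175+236.5/8-.5,.018), "side",ray("side",265+317.5/8-.5,245+161.5/8-.5,.018))
# cap centre axis at mid height z=.0495: mask extents in side zoom x 143..308 , y ~ 175
print("cap side", ray("side",200+226/10-.5,180+172/10-.5,.0495))
E
python3 m.py
```

```text
[ 465.31208081 -142.15709478] 15.920008344951729
[[0.2, 1.5], [1.9, 0.7], [0.1, -1.2], [-1.1, -1.0], [0.0, 0.6], [0.2, -0.4], [-0.7, -1.6], [-2.2, -2.3], [0.9, -0.9], [0.8, -0.3], [0.1, 0.7]]
plate top [ 0.49888541 -0.39686091  0.018     ] side [ 0.49375321 -0.41044215  0.018     ]
cap side [ 0.46400934 -0.14438455  0.0495    ]
```

>>> {"fn": "arm_command", "kwargs": {
  "series": [
    {"tx":-21,"ty":-30},
    {"tx":-21,"ty":-30},
    {"tx":-21,"ty":-30},
    {"tx":-21,"ty":-30},
    {"tx":-21,"ty":-30},
    {"tx":-21,"ty":-30},
    {"tx":-21,"ty":-30},
    {"tx":-21,"ty":-30},
    {"tx":-21,"ty":-30},
    {"tx":-21,"ty":-30},
    {"tx":-21,"ty":-30},
    {"tx":-21,"ty":-30}
  ]
}}

```text
invalid input at $.series[0]: expected keys tx, ty, tz, wx, wy, wz, gripper
```

>>> {"fn": "arm_command", "kwargs": {
  "series": [
    {"tx":-21,"ty":-30},
    {"tx":-21,"ty":-30},
    {"tx":-21,"ty":-30},
    {"tx":-21,"ty":-30},
    {"tx":-21,"ty":-30},
    {"tx":-21,"ty":-30},
    {"tx":-21,"ty":-30},
    {"tx":-21,"ty":-29},
    {"wz":8.5},
    {"wz":8.5},
    {"wz":8.5},
    {"wz":8.5}
  ]
}}

```text
invalid input at $.series[0]: expected keys tx, ty, tz, wx, wy, wz, gripper
```

>>> {"fn": "arm_command", "kwargs": {
  "series": [
    {"wz":8.5},
    {"wz":8.5},
    {"wz":8.5},
    {"wz":8.5},
    {"wz":8.5},
    {"wz":8.5},
    {"wz":8.5},
    {"wz":8.5},
    {"wz":8.5},
    {"wz":8.5},
    {"wz":8.5},
    {"wz":8.5,"gripper":60}
  ]
}}

```text
invalid input at $.series[0]: expected keys tx, ty, tz, wx, wy, wz, gripper
```

```bash
python3 - <<'E'
from h import *
s=r.observe(); print(s["time"],s["position"],s["tcp_rot"].round(4),s["q"].round(1),s["contact_force"],s["width"])
# cap top centre in top view (first image)
u,v=180+(262.5)/4.4-.5,125+(425.5)/4.4-.5
print(ray("top",u,v,.059))
y=s["tcp_rot"][:,1]; print(np.degrees(np.arctan2(y[1],y[0])))
E
```

```text
0.1 [0.28047788 0.55801137 0.2306236 ] [[-8.935e-01  4.491e-01 -6.000e-04]
 [ 4.491e-01  8.935e-01 -1.200e-03]
 [ 0.000e+00 -1.400e-03 -1.000e+00]] [62.2 24.3 93.4 -0.  62.4 -1.1] [-0.08415448  0.37993065 -0.18031778] 1.0020213073127102
[ 0.4670164 -0.1415346  0.059    ]
63.31132333232437
```

>>> {"fn": "arm_command", "kwargs": {
  "series": [
    {"tx":-25,"ty":-35,"tz":0,"wx":0,"wy":0,"wz":0,"gripper":60},
    {"tx":-25,"ty":-35,"tz":0,"wx":0,"wy":0,"wz":0,"gripper":60},
    {"tx":-25,"ty":-35,"tz":0,"wx":0,"wy":0,"wz":0,"gripper":60},
    {"tx":-25,"ty":-35,"tz":0,"wx":0,"wy":0,"wz":0,"gripper":60},
    {"tx":-25,"ty":-35,"tz":0,"wx":0,"wy":0,"wz":0,"gripper":60},
    {"tx":-25,"ty":-35,"tz":0,"wx":0,"wy":0,"wz":0,"gripper":60},
    {"tx":-25,"ty":-35,"tz":0,"wx":0,"wy":0,"wz":0,"gripper":60},
    {"tx":-25,"ty":-35,"tz":0,"wx":0,"wy":0,"wz":0,"gripper":60},
    {"tx":-25,"ty":-35,"tz":0,"wx":0,"wy":0,"wz":0,"gripper":60},
    {"tx":-25,"ty":-35,"tz":0,"wx":0,"wy":0,"wz":0,"gripper":60},
    {"tx":-25,"ty":-35,"tz":0,"wx":0,"wy":0,"wz":0,"gripper":60},
    {"tx":-25,"ty":-35,"tz":0,"wx":0,"wy":0,"wz":0,"gripper":60}
  ]
}}

```text
time: 1.3
position: [0.3599, 0.0468, 0.2314]
tcp_rot: [[-0.894, 0.449, 0.0], [0.449, 0.894, 0.0], [-0.0, 0.0, -1.0]]
contact_force: [1.1, -0.2, 0.1]
width: 0.703
```

>>> {"fn": "arm_command", "kwargs": {
  "series": [
    {"tx":-25,"ty":-35,"tz":0,"wx":0,"wy":0,"wz":0,"gripper":60},
    {"tx":-25,"ty":-35,"tz":0,"wx":0,"wy":0,"wz":0,"gripper":60},
    {"tx":-25,"ty":-35,"tz":0,"wx":0,"wy":0,"wz":0,"gripper":60},
    {"tx":-25,"ty":-35,"tz":0,"wx":0,"wy":0,"wz":0,"gripper":60},
    {"tx":-25,"ty":-35,"tz":0,"wx":0,"wy":0,"wz":0,"gripper":60},
    {"tx":0,"ty":0,"tz":0,"wx":0,"wy":0,"wz":8.5,"gripper":60},
    {"tx":0,"ty":0,"tz":0,"wx":0,"wy":0,"wz":8.5,"gripper":60},
    {"tx":0,"ty":0,"tz":0,"wx":0,"wy":0,"wz":8.5,"gripper":60},
    {"tx":0,"ty":0,"tz":0,"wx":0,"wy":0,"wz":8.5,"gripper":60},
    {"tx":0,"ty":0,"tz":0,"wx":0,"wy":0,"wz":8.5,"gripper":60},
    {"tx":0,"ty":0,"tz":0,"wx":0,"wy":0,"wz":8.5,"gripper":60},
    {"tx":0,"ty":0,"tz":0,"wx":0,"wy":0,"wz":8.5,"gripper":60}
  ]
}}

```text
time: 2.5
position: [0.3929, -0.164, 0.2311]
tcp_rot: [[-0.06, 0.998, -0.001], [0.998, 0.06, 0.0], [0.0, -0.001, -1.0]]
contact_force: [0.4, -0.1, 0.5]
width: 0.702
```

>>> {"fn": "arm_command", "kwargs": {
  "series": [
    {"tx":0,"ty":0,"tz":0,"wx":0,"wy":0,"wz":8.5,"gripper":60},
    {"tx":0,"ty":0,"tz":0,"wx":0,"wy":0,"wz":8.5,"gripper":60},
    {"tx":0,"ty":0,"tz":0,"wx":0,"wy":0,"wz":8.5,"gripper":60},
    {"tx":0,"ty":0,"tz":0,"wx":0,"wy":0,"wz":8.5,"gripper":60},
    {"tx":0,"ty":0,"tz":0,"wx":0,"wy":0,"wz":8.5,"gripper":60},
    {"tx":0,"ty":0,"tz":0,"wx":0,"wy":0,"wz":8.5,"gripper":60},
    {"tx":0,"ty":0,"tz":0,"wx":0,"wy":0,"wz":8.5,"gripper":60},
    {"tx":0,"ty":0,"tz":0,"wx":0,"wy":0,"wz":8.5,"gripper":60},
    {"tx":0,"ty":0,"tz":0,"wx":0,"wy":0,"wz":8.5,"gripper":60},
    {"tx":0,"ty":0,"tz":0,"wx":0,"wy":0,"wz":1,"gripper":60}
  ]
}}

```text
time: 3.5
position: [0.393, -0.164, 0.2311]
tcp_rot: [[0.96, 0.279, -0.0], [0.279, -0.96, 0.0], [-0.0, -0.0, -1.0]]
contact_force: [-0.4, 0.0, -0.1]
width: 0.704
```

```bash
cat > st.py <<'E'
from h import *
s=r.observe(); print(s["time"],s["position"].round(4),s["tcp_rot"].round(4).tolist(),s["q"].round(1),s["contact_force"].round(2),s["width"])
R=s["tcp_rot"]; print("yang",np.degrees(np.arctan2(R[1,1],R[0,1])))
th=np.radians(15.9); D=np.array([[np.cos(th),-np.sin(th)],[np.sin(th),np.cos(th)]])
print("tcp in disp (mm)",(D.T@(s["position"][:2]-[.4655,-.142]))*1000)
for n,p in dict(cap=[.466,-.1425,.047],plate=[.498,-.399,.018]).items(): print(n,"tool-frame delta",(R.T@(np.array(p)-s["position"])*1000).round(1))
E
python3 st.py
```

```text
3.5 [ 0.393  -0.164   0.2311] [[0.9603, 0.279, -0.0004], [0.279, -0.9603, 0.0002], [-0.0004, -0.0003, -1.0]] [-24.3   7.2 117.4   0.   55.5  49.5] [-0.43  0.05 -0.1 ] 0.704273712816169
yang -73.80034337571257
tcp in disp (mm) [-75.78053763  -1.25942207]
cap tool-frame delta [ 76.2  -0.2 184.1]
plate tool-frame delta [ 35.4 255.1 213. ]
```

>>> {"fn": "arm_command", "kwargs": {
  "series": [
    {"tx":0,"ty":0,"tz":35,"wx":0,"wy":0,"wz":0,"gripper":60},
    {"tx":0,"ty":0,"tz":35,"wx":0,"wy":0,"wz":0,"gripper":60},
    {"tx":0,"ty":0,"tz":35,"wx":0,"wy":0,"wz":0,"gripper":60},
    {"tx":0,"ty":0,"tz":35,"wx":0,"wy":0,"wz":0,"gripper":60},
    {"tx":0,"ty":0,"tz":30,"wx":0,"wy":0,"wz":0,"gripper":60},
    {"tx":0,"ty":0,"tz":16,"wx":0,"wy":0,"wz":0,"gripper":60},
    {"tx":15,"ty":0,"tz":0,"wx":0,"wy":0,"wz":0,"gripper":60},
    {"tx":15,"ty":0,"tz":0,"wx":0,"wy":0,"wz":0,"gripper":60},
    {"tx":5,"ty":0,"tz":0,"wx":0,"wy":0,"wz":0,"gripper":60}
  ]
}}

```text
time: 4.4
position: [0.4304, -0.1544, 0.0466]
tcp_rot: [[0.959, 0.283, 0.004], [0.283, -0.959, -0.001], [0.004, 0.003, -1.0]]
contact_force: [-0.1, 0.1, 0.6]
width: 0.701
```

```bash
python3 st.py; cat > pic.py <<'E'
import sys,cv2
from cell import r
t=sys.argv[1]
A=dict(side=(150,110,350,290),top=(170,110,400,280))
for n in("side","top"):
    im=r.grab_frame(n)[:,:,::-1]; cv2.imwrite(f"pics/{n}{t}.png",im)
    x0,y0,x1,y1=A[n]; f=3.5 if n=="top" else 3.3
    cv2.imwrite(f"pics/{n}{t}z.png",cv2.resize(im[y0:y1,x0:x1],None,fx=f,fy=f,interpolation=cv2.INTER_CUBIC)[:600,:800])
E
python3 pic.py 1
```

```text
4.4 [ 0.4304 -0.1544  0.0466] [[0.9592, 0.2828, 0.0041], [0.2828, -0.9592, -0.0015], [0.0035, 0.0026, -1.0]] [-21.2  29.2 120.1   0.   30.5  52.3] [-0.12  0.15  0.57] 0.7005069402866951
yang -73.57183395840417
tcp in disp (mm) [-37.19207102  -2.34400041]
cap tool-frame delta [37.6 -1.4 -0.3]
plate tool-frame delta [ -4.4 253.6  29.2]
```

View pics/side1z.png

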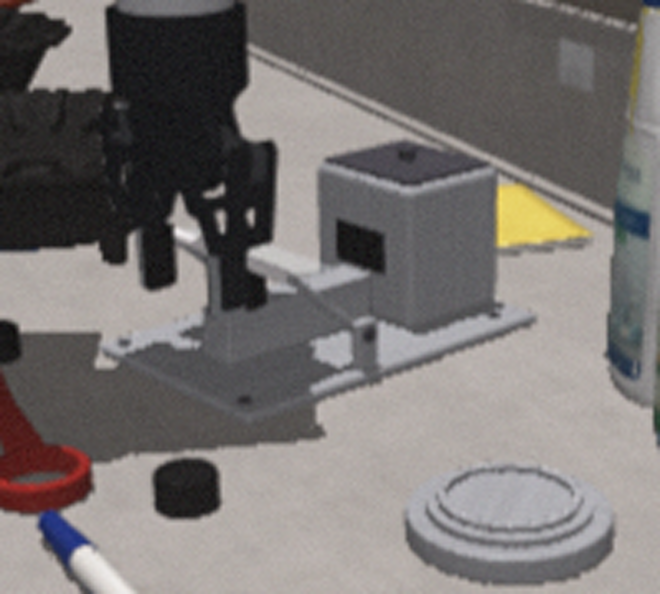

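View pics/top1z.png

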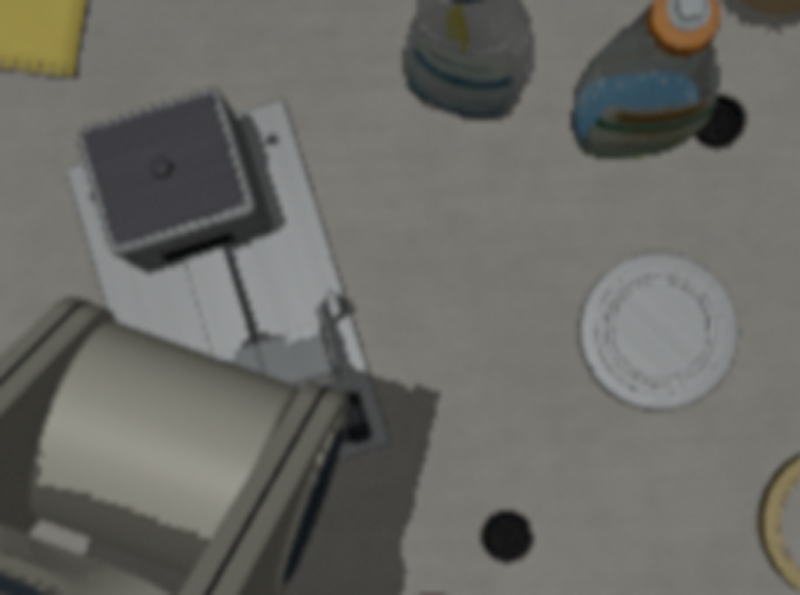

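The side view shows both fingers in front of the shut flap and level with the cap, with tips at zoom px (157,283) and (243,300). I'll push in now.

>>> {"fn": "arm_command", "kwargs": {
  "series": [
    {"tx":0,"ty":-1,"tz":1,"wx":0,"wy":0,"wz":0,"gripper":60},
    {"tx":8,"ty":0,"tz":0,"wx":0,"wy":0,"wz":0,"gripper":60},
    {"tx":8,"ty":0,"tz":0,"wx":0,"wy":0,"wz":0,"gripper":60},
    {"tx":7,"ty":0,"tz":0,"wx":0,"wy":0,"wz":0,"gripper":60},
    {"tx":5,"ty":0,"tz":0,"wx":0,"wy":0,"wz":0,"gripper":60},
    {"tx":5,"ty":0,"tz":0,"wx":0,"wy":0,"wz":0,"gripper":60},
    {"tx":4,"ty":0,"tz":0,"wx":0,"wy":0,"wz":0,"gripper":60},
    {"tx":0,"ty":0,"tz":0,"wx":0,"wy":0,"wz":0,"gripper":60},
    {"tx":0,"ty":0,"tz":0,"wx":0,"wy":0,"wz":0,"gripper":60}
  ]
}}

```text
time: 5.4
position: [0.4618, -0.1428, 0.0442]
tcp_rot: [[0.96, 0.281, -0.0], [0.281, -0.96, 0.0], [-0.0, -0.0, -1.0]]
contact_force: [-2.2, -2.4, 0.3]
width: 0.7
```

```bash
python3 st.py;python3 pic.py 2
```

```text
5.4 [ 0.4618 -0.1428  0.0442] [[0.9597, 0.281, -0.0004], [0.281, -0.9597, 0.0001], [-0.0003, -0.0002, -1.0]] [-18.6  30.8 116.7  -0.   32.5  55.1] [-2.19 -2.36  0.35] 0.7002447993226066
yang -73.68176548011303
tcp in disp (mm) [-3.79879994  0.21656094]
cap tool-frame delta [ 4.1  0.9 -2.8]
plate tool-frame delta [-37.2 256.   26.2]
```

View pics/side2z.png

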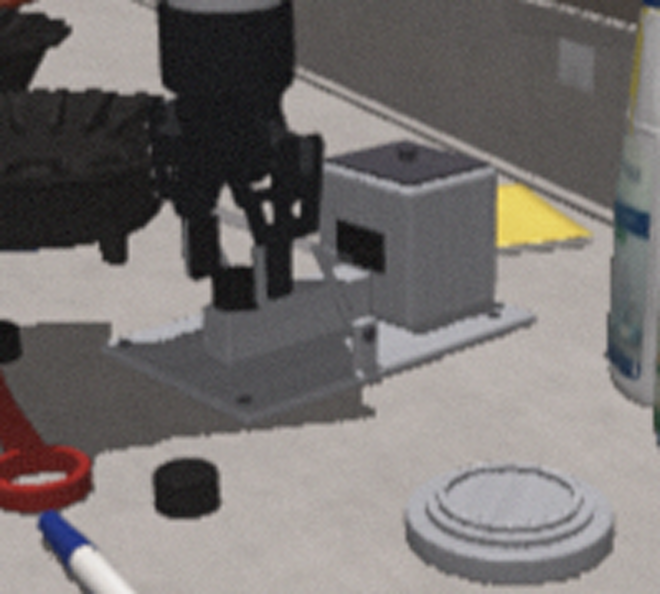

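The flap is pushed open and the fingers straddle the cap at zoom px (235,288). The cap centre is about 3–4 mm further in, so I'll nudge forward and close.

>>> {"fn": "arm_command", "kwargs": {
  "series": [
    {"tx":4,"ty":0,"tz":0,"wx":0,"wy":0,"wz":0,"gripper":60},
    {"tx":0,"ty":0,"tz":0,"wx":0,"wy":0,"wz":0,"gripper":60},
    {"tx":0,"ty":0,"tz":0,"wx":0,"wy":0,"wz":0,"gripper":45},
    {"tx":0,"ty":0,"tz":0,"wx":0,"wy":0,"wz":0,"gripper":38},
    {"tx":0,"ty":0,"tz":0,"wx":0,"wy":0,"wz":0,"gripper":30},
    {"tx":0,"ty":0,"tz":0,"wx":0,"wy":0,"wz":0,"gripper":25},
    {"tx":0,"ty":0,"tz":0,"wx":0,"wy":0,"wz":0,"gripper":25},
    {"tx":0,"ty":0,"tz":0,"wx":0,"wy":0,"wz":0,"gripper":25},
    {"tx":0,"ty":0,"tz":0,"wx":0,"wy":0,"wz":0,"gripper":25},
    {"tx":0,"ty":0,"tz":0,"wx":0,"wy":0,"wz":0,"gripper":25}
  ],
  "grip_force": 25
}}

```text
time: 6.5
position: [0.4657, -0.1417, 0.0444]
tcp_rot: [[0.96, 0.281, -0.0], [0.281, -0.96, 0.0], [-0.0, -0.0, -1.0]]
contact_force: [-2.9, 0.7, 4.2]
width: 0.37
```

```bash
python3 st.py;python3 pic.py 3
```

```text
6.5 [ 0.4657 -0.1417  0.0444] [[0.9598, 0.2808, -0.0002], [0.2808, -0.9598, 0.0001], [-0.0002, -0.0001, -1.0]] [-18.3  31.  116.3   0.   32.7  55.4] [-2.89  0.66  4.19] 0.37008166827001865
yang -73.68958199293203
tcp in disp (mm) [0.26129635 0.21742179]
cap tool-frame delta [ 0.1  0.8 -2.6]
plate tool-frame delta [-41.2 256.   26.4]
```

View pics/side3z.png

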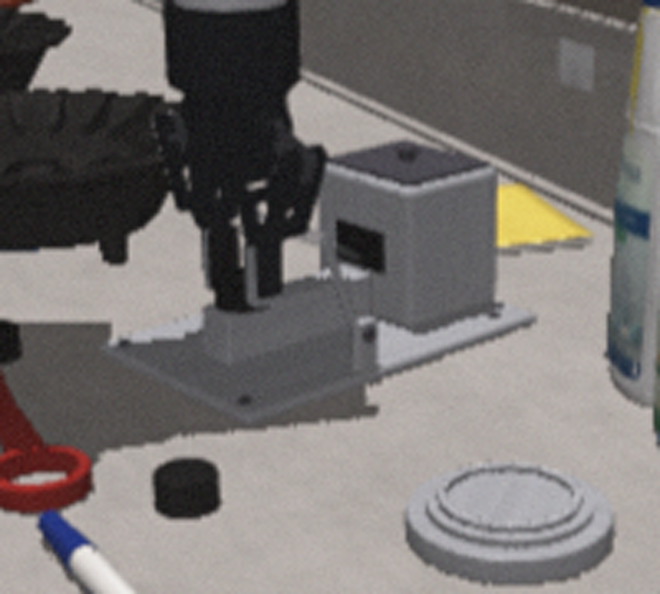

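The width of 0.37 means the cap is gripped. I'll lift 3 mm and back out along −x under the returning roller.

>>> {"fn": "arm_command", "kwargs": {
  "series": [
    {"tx":0,"ty":0,"tz":-2,"wx":0,"wy":0,"wz":0,"gripper":25},
    {"tx":0,"ty":0,"tz":-1,"wx":0,"wy":0,"wz":0,"gripper":25},
    {"tx":-4,"ty":0,"tz":0,"wx":0,"wy":0,"wz":0,"gripper":25},
    {"tx":-6,"ty":0,"tz":0,"wx":0,"wy":0,"wz":0,"gripper":25},
    {"tx":-6,"ty":0,"tz":0,"wx":0,"wy":0,"wz":0,"gripper":25},
    {"tx":-6,"ty":0,"tz":0,"wx":0,"wy":0,"wz":0,"gripper":25},
    {"tx":-6,"ty":0,"tz":0,"wx":0,"wy":0,"wz":0,"gripper":25},
    {"tx":-6,"ty":0,"tz":0,"wx":0,"wy":0,"wz":0,"gripper":25},
    {"tx":-8,"ty":0,"tz":0,"wx":0,"wy":0,"wz":0,"gripper":25},
    {"tx":-10,"ty":0,"tz":0,"wx":0,"wy":0,"wz":0,"gripper":25},
    {"tx":-12,"ty":0,"tz":0,"wx":0,"wy":0,"wz":0,"gripper":25},
    {"tx":0,"ty":0,"tz":0,"wx":0,"wy":0,"wz":0,"gripper":25}
  ]
}}

```text
time: 7.8
position: [0.4022, -0.1597, 0.0472]
tcp_rot: [[0.96, 0.28, -0.002], [0.28, -0.96, 0.001], [-0.002, -0.001, -1.0]]
contact_force: [-0.7, -0.7, -0.6]
width: 0.375
```

```bash
python3 st.py;python3 pic.py 4
```

```text
7.8 [ 0.4022 -0.1597  0.0472] [[0.96, 0.28, -0.002], [0.28, -0.96, 0.0008], [-0.0017, -0.0013, -1.0]] [-23.2  28.  122.8  -0.   29.3  50.5] [-0.73 -0.71 -0.63] 0.37484620432962096
yang -73.74087243807729
tcp in disp (mm) [-65.74699032   0.32341487]
cap tool-frame delta [66.1  1.4  0. ]
plate tool-frame delta [ 25.  256.6  28.8]
```

View pics/side4z.png

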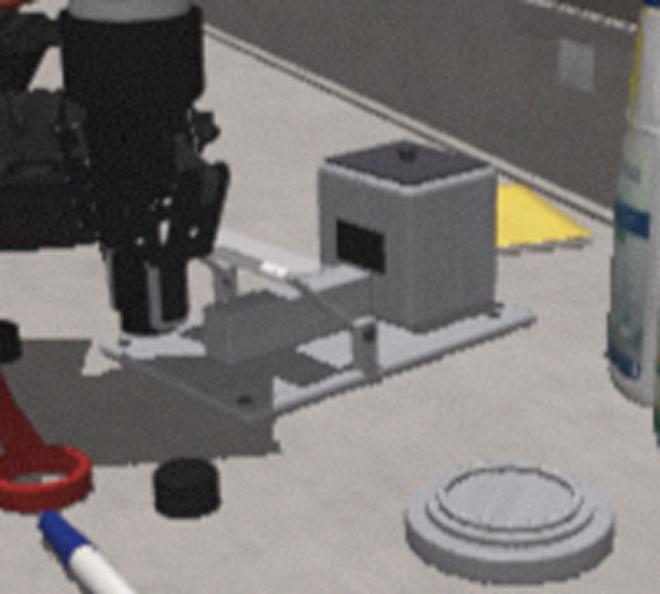

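The flap is shut and the cap is held at zoom px (150,315). Next I'll lift and carry it over to the plate.

>>> {"fn": "arm_command", "kwargs": {
  "series": [
    {"tx":-2,"ty":0,"tz":-25,"wx":0,"wy":0,"wz":0,"gripper":25},
    {"tx":0,"ty":0,"tz":-35,"wx":0,"wy":0,"wz":0,"gripper":25},
    {"tx":3,"ty":28,"tz":0,"wx":0,"wy":0,"wz":0,"gripper":25},
    {"tx":3,"ty":32,"tz":0,"wx":0,"wy":0,"wz":0,"gripper":25},
    {"tx":3,"ty":32,"tz":0,"wx":0,"wy":0,"wz":0,"gripper":25},
    {"tx":3,"ty":32,"tz":0,"wx":0,"wy":0,"wz":0,"gripper":25},
    {"tx":3,"ty":32,"tz":0,"wx":0,"wy":0,"wz":0,"gripper":25},
    {"tx":3,"ty":32,"tz":0,"wx":0,"wy":0,"wz":0,"gripper":25},
    {"tx":3,"ty":32,"tz":0,"wx":0,"wy":0,"wz":0,"gripper":25},
    {"tx":3,"ty":20,"tz":0,"wx":0,"wy":0,"wz":0,"gripper":25},
    {"tx":3,"ty":16,"tz":0,"wx":0,"wy":0,"wz":0,"gripper":25},
    {"tx":0,"ty":0,"tz":0,"wx":0,"wy":0,"wz":0,"gripper":25}
  ]
}}

```text
time: 9.1
position: [0.5016, -0.4003, 0.1074]
tcp_rot: [[0.96, 0.28, 0.002], [0.28, -0.96, -0.001], [0.001, 0.002, -1.0]]
contact_force: [0.2, -0.1, -0.5]
width: 0.38
```

>>> {"fn": "arm_command", "kwargs": {
  "series": [
    {"tx":0,"ty":0,"tz":25,"wx":0,"wy":0,"wz":0,"gripper":25},
    {"tx":0,"ty":0,"tz":25,"wx":0,"wy":0,"wz":0,"gripper":25},
    {"tx":0,"ty":0,"tz":15,"wx":0,"wy":0,"wz":0,"gripper":25},
    {"tx":0,"ty":0,"tz":5,"wx":0,"wy":0,"wz":0,"gripper":25},
    {"tx":0,"ty":0,"tz":0,"wx":0,"wy":0,"wz":0,"gripper":25}
  ]
}}

```text
time: 9.6
position: [0.5001, -0.3978, 0.0368]
tcp_rot: [[0.96, 0.281, -0.001], [0.281, -0.96, 0.001], [-0.001, -0.001, -1.0]]
contact_force: [-0.2, 0.5, 0.4]
width: 0.375
```

```bash
python3 st.py;python3 pic.py 5
```

```text
9.6 [ 0.5001 -0.3978  0.0368] [[0.9597, 0.2812, -0.001], [0.2812, -0.9597, 0.0008], [-0.0007, -0.0011, -1.0]] [-39.6  40.1  96.5   0.   43.5  34.1] [-0.23  0.53  0.41] 0.37505149882139516
yang -73.67013199259276
tcp in disp (mm) [ -36.84118432 -255.49156598]
cap tool-frame delta [  39.1 -254.6   -9.9]
plate tool-frame delta [-2.3  0.6 18.8]
```

View pics/side5z.png

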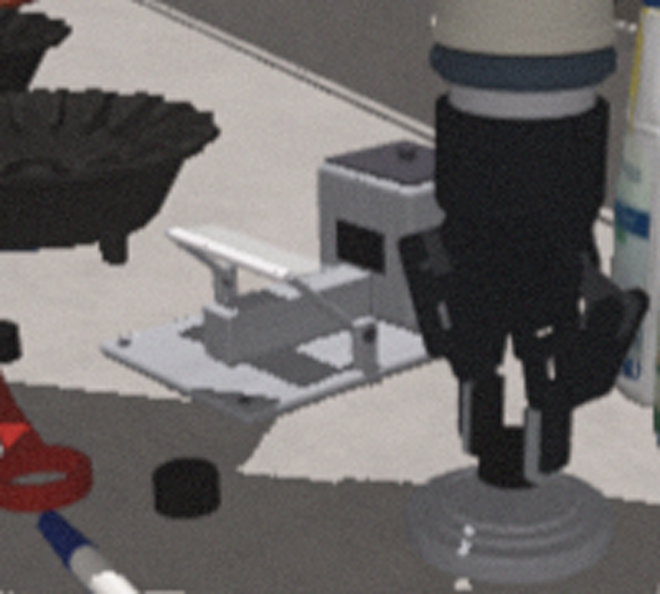

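View pics/top5z.png

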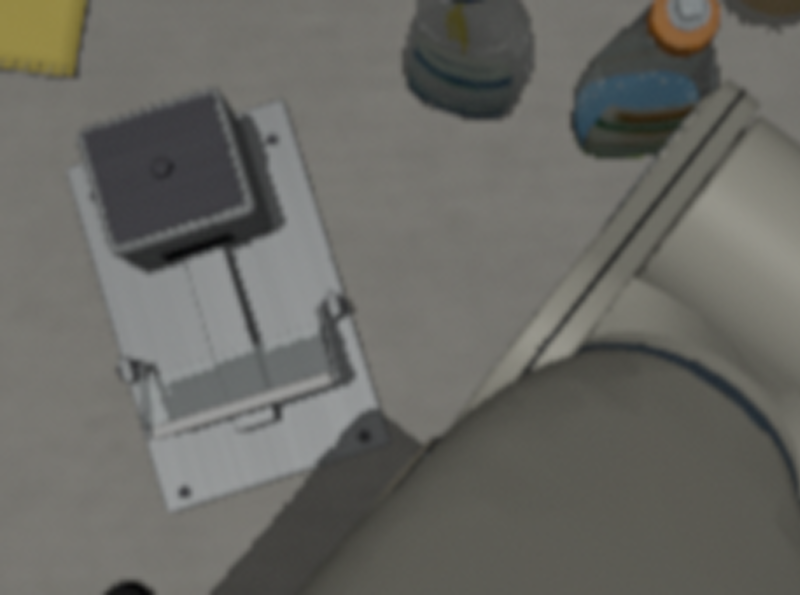

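```bash
python3 - <<'E'
import cv2
from h import *
a=cv2.imread("pics/side5.png")[215:295,265:345]; a=cv2.convertScaleAbs(a,alpha=1.6); cv2.imwrite("pics/z5.png",cv2.resize(a,None,fx=7.5,fy=7.5,interpolation=cv2.INTER_CUBIC))
f=lambda p:((p-[265,215])*7.5).round(1)
c=np.array([.5001,-.3978,.0324]);
print("cap bottom centre",f(proj("side",c)))
A=np.linspace(0,2*np.pi,8,endpoint=False)
print("cap bottom edge",[f(proj("side",c+[.0165*np.cos(t),.0165*np.sin(t),0])).tolist() for t in A])
for y in(-.397,-.410):
  e=np.array([f(proj("side",[.498+.05*np.cos(t),y+.05*np.sin(t),.018])) for t in np.linspace(0,6.28,100)]); print(y,e.min(0),e.max(0))
e=np.array([proj("top",[.498+.05*np.cos(t),-.397+.05*np.sin(t),.018]) for t in np.linspace(0,6.28,100)]); print(e.min(0),e.max(0))
E
```

```text
cap bottom centre [291. 279.]
cap bottom edge [[359.1, 263.1], [310.8, 246.1], [251.5, 248.2], [214.5, 268.3], [221.7, 295.2], [270.5, 313.2], [332.0, 311.0], [368.6, 289.9]]
-0.397 [ 39.6 238.1] [519.7 458.7]
-0.41 [ 67.9 261. ] [555.2 488. ]
[335.03388265 181.76450623] [381.10498674 227.37006855]
```

View pics/z5.png

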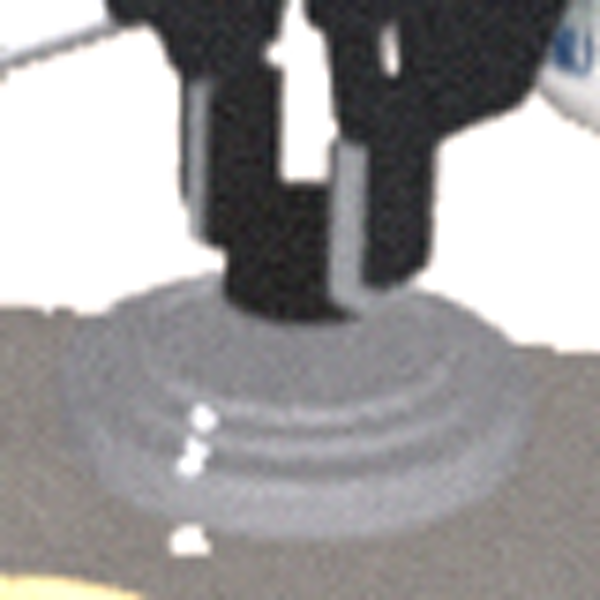

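The side view puts the cap slightly far from the camera relative to the rim. The cap bottom is near (295,322) and the rim centre about 60 px lower. I'll compromise between the two views and shift.

>>> {"fn": "arm_command", "kwargs": {
  "series": [
    {"tx":-5,"ty":3,"tz":0,"wx":0,"wy":0,"wz":0,"gripper":25},
    {"tx":0,"ty":0,"tz":7,"wx":0,"wy":0,"wz":0,"gripper":25},
    {"tx":0,"ty":0,"tz":0,"wx":0,"wy":0,"wz":0,"gripper":25},
    {"tx":0,"ty":0,"tz":0,"wx":0,"wy":0,"wz":0,"gripper":25}
  ]
}}

```text
time: 10.1
position: [0.4962, -0.4027, 0.0302]
tcp_rot: [[0.96, 0.281, -0.0], [0.281, -0.96, 0.0], [-0.0, -0.0, -1.0]]
contact_force: [-1.4, 0.3, -0.4]
width: 0.382
```

```bash
python3 st.py;python3 pic.py 6; python3 - <<'E'
import cv2
a=cv2.imread("pics/side6.png")[215:295,265:345]; a=cv2.convertScaleAbs(a,alpha=2); cv2.imwrite("pics/z6.png",cv2.resize(a,None,fx=7.5,fy=7.5,interpolation=cv2.INTER_CUBIC))
E
```

```text
10.1 [ 0.4962 -0.4027  0.0302] [[0.9598, 0.2807, -0.0002], [0.2807, -0.9598, 0.0002], [-0.0001, -0.0003, -1.0]] [-40.1  40.6  96.6   0.   42.8  33.6] [-1.42  0.31 -0.42] 0.38228297080226586
yang -73.70023888101679
tcp in disp (mm) [ -41.93106581 -259.13543113]
cap tool-frame delta [  44.1 -258.2  -16.7]
plate tool-frame delta [ 2.8 -3.  12.2]
```

View pics/z6.png

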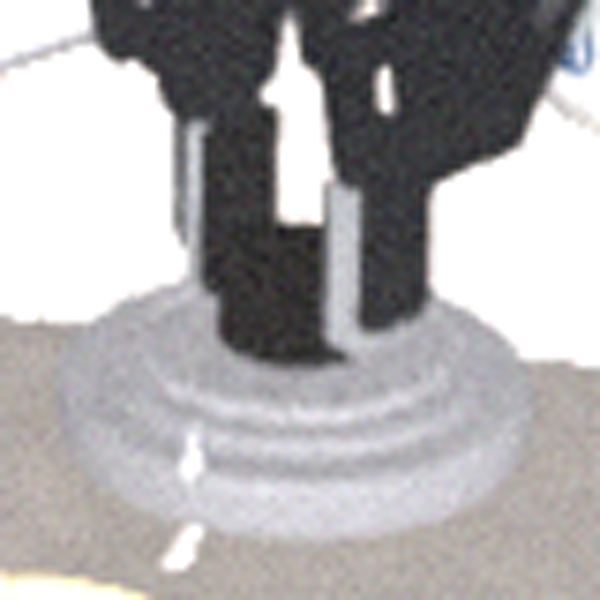

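Compared with the rim, the cap bottom front at (295,363) is still several mm far from the camera. I'll shift another 4 mm along tool y and lower until it touches.

>>> {"fn": "arm_command", "kwargs": {
  "series": [
    {"tx":0,"ty":4,"tz":0,"wx":0,"wy":0,"wz":0,"gripper":25},
    {"tx":0,"ty":0,"tz":3,"wx":0,"wy":0,"wz":0,"gripper":25},
    {"tx":0,"ty":0,"tz":2,"wx":0,"wy":0,"wz":0,"gripper":25},
    {"tx":0,"ty":0,"tz":1.5,"wx":0,"wy":0,"wz":0,"gripper":25},
    {"tx":0,"ty":0,"tz":0,"wx":0,"wy":0,"wz":0,"gripper":25},
    {"tx":0,"ty":0,"tz":0,"wx":0,"wy":0,"wz":0,"gripper":25}
  ]
}}

```text
time: 10.8
position: [0.4974, -0.4065, 0.0237]
tcp_rot: [[0.96, 0.281, -0.0], [0.281, -0.96, 0.0], [-0.0, -0.0, -1.0]]
contact_force: [0.1, -0.4, -0.9]
width: 0.375
```

```bash
python3 st.py;python3 pic.py 7; python3 - <<'E'
import cv2
a=cv2.imread("pics/side7.png")[215:295,265:345]; a=cv2.convertScaleAbs(a,alpha=2); cv2.imwrite("pics/z7.png",cv2.resize(a,None,fx=7.5,fy=7.5,interpolation=cv2.INTER_CUBIC))
E
```

```text
10.8 [ 0.4974 -0.4065  0.0237] [[0.9598, 0.2808, -0.0002], [0.2808, -0.9598, 0.0002], [-0.0001, -0.0002, -1.0]] [-40.3  41.4  96.2   0.   42.5  33.4] [ 0.07 -0.41 -0.89] 0.3745678990792499
yang -73.68912437744197
tcp in disp (mm) [ -41.74948892 -263.09883863]
cap tool-frame delta [  44.  -262.2  -23.2]
plate tool-frame delta [ 2.6 -7.   5.7]
```

View pics/z7.png

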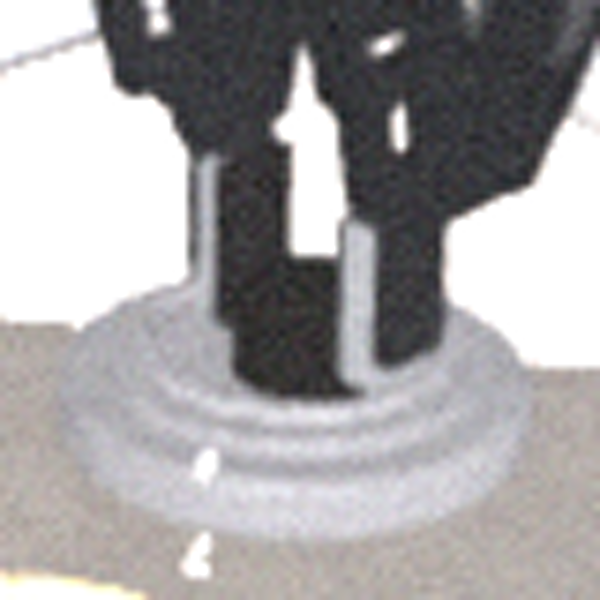

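The cap's front edge is now at about (300,396), level with the rim centre, and its column of about 295 matches the plate's 298. I'll lower the last millimetre or so.

>>> {"fn": "arm_command", "kwargs": {
  "series": [
    {"tx":0,"ty":0,"tz":0.7,"wx":0,"wy":0,"wz":0,"gripper":25},
    {"tx":0,"ty":0,"tz":0.5,"wx":0,"wy":0,"wz":0,"gripper":25},
    {"tx":0,"ty":0,"tz":0,"wx":0,"wy":0,"wz":0,"gripper":25},
    {"tx":0,"ty":0,"tz":0,"wx":0,"wy":0,"wz":0,"gripper":25}
  ]
}}

```text
time: 11.3
position: [0.4975, -0.4066, 0.0226]
tcp_rot: [[0.96, 0.281, -0.0], [0.281, -0.96, -0.0], [-0.0, 0.0, -1.0]]
contact_force: [-0.6, 0.8, 0.2]
width: 0.376
```

>>> {"fn": "arm_command", "kwargs": {
  "series": [
    {"tx":0,"ty":0,"tz":0.5,"wx":0,"wy":0,"wz":0,"gripper":25},
    {"tx":0,"ty":0,"tz":0.5,"wx":0,"wy":0,"wz":0,"gripper":25},
    {"tx":0,"ty":0,"tz":0,"wx":0,"wy":0,"wz":0,"gripper":25},
    {"tx":0,"ty":0,"tz":0,"wx":0,"wy":0,"wz":0,"gripper":25}
  ]
}}

```text
time: 11.7
position: [0.4976, -0.4066, 0.0224]
tcp_rot: [[0.96, 0.281, 0.0], [0.281, -0.96, -0.0], [0.0, 0.0, -1.0]]
contact_force: [-2.3, 2.0, 7.4]
width: 0.373
```

Contact is 7 N at exactly the predicted height. I'll release slowly, then rise.

>>> {"fn": "arm_command", "kwargs": {
  "series": [
    {"tx":0,"ty":0,"tz":-0.5,"wx":0,"wy":0,"wz":0,"gripper":32},
    {"tx":0,"ty":0,"tz":0,"wx":0,"wy":0,"wz":0,"gripper":36},
    {"tx":0,"ty":0,"tz":0,"wx":0,"wy":0,"wz":0,"gripper":42},
    {"tx":0,"ty":0,"tz":0,"wx":0,"wy":0,"wz":0,"gripper":50},
    {"tx":0,"ty":0,"tz":0,"wx":0,"wy":0,"wz":0,"gripper":50},
    {"tx":0,"ty":0,"tz":-5,"wx":0,"wy":0,"wz":0,"gripper":50},
    {"tx":0,"ty":0,"tz":-15,"wx":0,"wy":0,"wz":0,"gripper":50},
    {"tx":0,"ty":0,"tz":-30,"wx":0,"wy":0,"wz":0,"gripper":50},
    {"tx":0,"ty":0,"tz":-40,"wx":0,"wy":0,"wz":0,"gripper":50},
    {"tx":0,"ty":0,"tz":-40,"wx":0,"wy":0,"wz":0,"gripper":50},
    {"tx":-30,"ty":0,"tz":0,"wx":0,"wy":0,"wz":0,"gripper":50}
  ]
}}

```text
time: 12.8
position: [0.474, -0.4175, 0.1599]
tcp_rot: [[0.959, 0.283, 0.011], [0.283, -0.959, -0.009], [0.008, 0.012, -1.0]]
contact_force: [0.4, -0.1, -0.1]
width: 0.588
```

>>> {"fn": "arm_command", "kwargs": {
  "series": [
    {"tx":-20,"ty":-30,"tz":0,"wx":0,"wy":0,"wz":0,"gripper":50},
    {"tx":-20,"ty":-35,"tz":0,"wx":0,"wy":0,"wz":0,"gripper":50},
    {"tx":-20,"ty":-35,"tz":0,"wx":0,"wy":0,"wz":0,"gripper":50},
    {"tx":0,"ty":-40,"tz":0,"wx":0,"wy":0,"wz":0,"gripper":50},
    {"tx":0,"ty":-40,"tz":0,"wx":0,"wy":0,"wz":0,"gripper":50},
    {"tx":0,"ty":0,"tz":0,"wx":0,"wy":0,"wz":0,"gripper":50},
    {"tx":0,"ty":0,"tz":0,"wx":0,"wy":0,"wz":0,"gripper":50}
  ]
}}

```text
time: 13.5
position: [0.361, -0.2589, 0.1534]
tcp_rot: [[0.959, 0.282, 0.002], [0.282, -0.959, -0.001], [0.001, 0.002, -1.0]]
contact_force: [1.4, -0.8, 0.7]
width: 0.587
```

```bash
python3 st.py;python3 pic.py 8
```

```text
13.5 [ 0.361  -0.2589  0.1534] [[0.9594, 0.282, 0.0018], [0.282, -0.9594, -0.0014], [0.0013, 0.0019, -1.0]] [-37.2  16.2 119.   -0.   44.6  36.4] [ 1.4  -0.82  0.74] 0.5866329628377969
yang -73.61758701228737
tcp in disp (mm) [-132.5618072   -83.83855739]
cap tool-frame delta [133.5 -82.3 106.4]
plate tool-frame delta [ 91.8 172.8 135.8]
```

View pics/side8z.png

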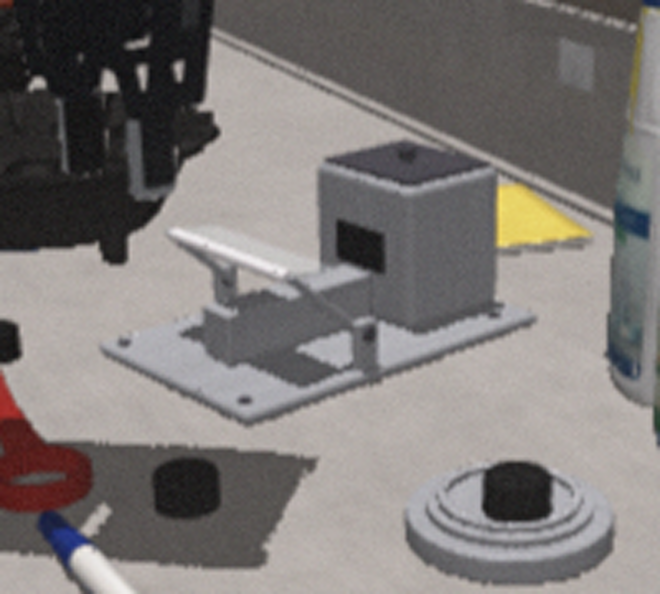

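View pics/top8z.png

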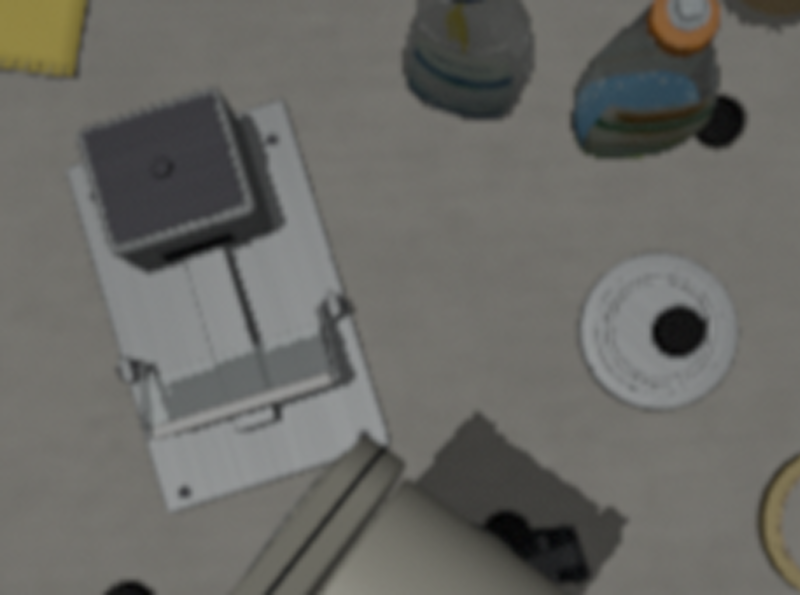

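```bash
python3 - <<'E'
import cv2,numpy as np
a=cv2.imread("pics/side8.png")[240:290,265:345]; b=cv2.imread("pics/top8.png")[175:235,325:390]
a=cv2.resize(a,(640,400),interpolation=cv2.INTER_CUBIC); cv2.imwrite("pics/z8s.png",a)
b=cv2.convertScaleAbs(cv2.resize(b,None,fx=8,fy=8,interpolation=cv2.INTER_CUBIC),alpha=1.5); cv2.imwrite("pics/z8t.png",b)
E
```

```text
(no output)
```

View pics/z8s.png

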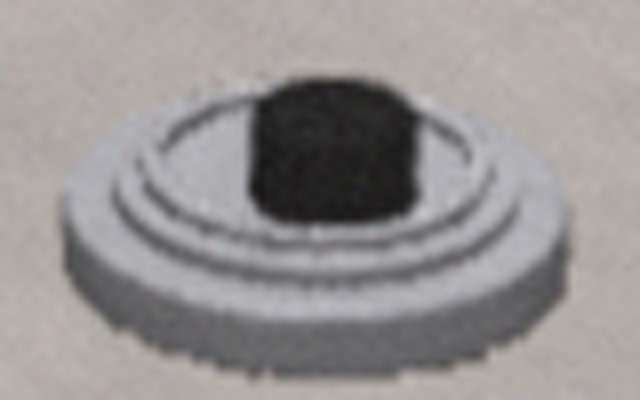

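View pics/z8t.png

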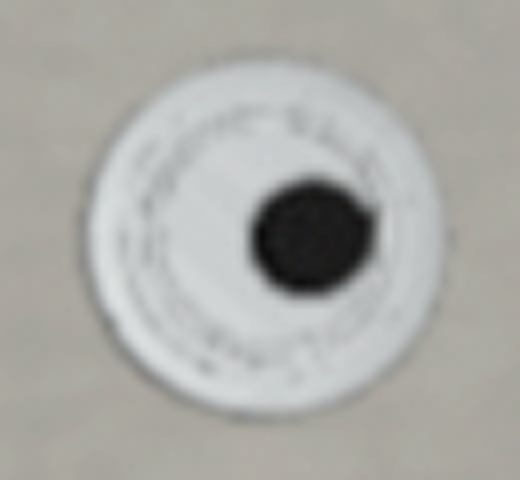

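The cap sits flat inside the rim. In the side zoom its base front is at row 223, behind the inner rim edge at about 245, with upright sides. In the top zoom its dark disc is inside the ring. The flap is shut and the arm is clear, so I'm handing in.

```bash
python3 -c "
from cell import r
print(r.close_job())"
```

```text
the job is handed in; nothing more can be done
None
```

The cap from behind the flap now sits flat inside the rim of the capping plate, released, and the flap is sprung shut. The job was handed in at about 13.6 s.

**What I did:** I pushed the roller back with the fingers and gripped the cap with the flap held open. I backed out under the returning roller and lowered the cap until it touched the plate. It touched (7 N) at the height predicted for the plate's face, not the rim. I then released it and moved the arm clear.

**Last checks:**
- **Cap:** it looks upright and inside the rim in both pictures.
- **Flap:** it is shut, with the gripper well away from everything.
- **Views that disagreed:** my side-view and top-view estimates of the plate's position differed by about 14 mm. I lined the cap up mainly by the side view. The final top view puts the cap about 9–10 mm off centre, leaving roughly 4 mm to the rim.

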